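Hold the burnisher guard open at the set mark

ROBOT

A 7-joint arm with a two-finger parallel gripper is mounted at the origin on a cart in front of the work surface, level with it; the furniture and walls round the work are solid. World frame = base frame: x ahead of the robot, y to its left, z up, the work surface at z = 0. Lengths are in m, angles in rad, forces in N, time in s.
With the tool pointing down it reaches from about 0.35 to 0.9 m from the base axis. Payload 8.1 kg.
Tool frame: the origin (TCP) lies midway between the tips of the shut fingers; the grasp point (between the pads) lies 19 mm behind it; z points along the fingers, y is the line along which they close (so a half turn about z gives the same grasp; the last joint's range is limited). The gripper opens to 92 mm and grips with 3 to 60 N. Pads are 19 mm wide; open, the fingers measure 130 mm over their backs; the gripper's body (75 mm by 190 mm) begins 47 mm behind the grasp point.
Start: joints at [1.137, 0.434, 0.025, 1.573, -0.012, 1.134, -0.075], TCP at [0.203, -0.591, 0.227] pointing down, gripper open.
Joint ranges: [-2.62, 2.62], [-0.44, 2.09], [-1.27, 1.32], [0.08, 2.57], [-1.32, 4.46], [0.12, 2], [-2.74, 2.74]. Speed limits (rad/s): [2.22, 2.22, 3.01, 3.01, 3.14, 3.14, 3.14].

INTERFACE

Orientations are given as a rotation vector (axis times angle).
In Python, from cell import arm gives the robot as it stands.
- The arm moves only by the tool carry_out, never from a script. Its arguments are lists of equal length, an entry for each row: "claw": the finger opening in cm, from 0 to 9.18; "delta_pos": the shift along the tool's x, y, z in cm, a list of three; "angular": the turn, a rotation vector about the tool's x, y, z in rad, a list of three. In form: {"claw": [claw, ...], "delta_pos": [[dx, dy, dz], ...], "angular": [[ax, ay, az], ...]}. A call has 1 to 20 rows; each row shifts and turns the commanded pose from where the row before left it, along the tool's axes as they then stand; what a row does not reach is not made up. A row lasts 1/10 s, in which the tool goes at most 50 mm and 8.59 degrees, less where a joint would pass 70% of its speed; a pose out of reach is approached as far as the arm can. A call with a gripper value outside its range is refused whole. The fingers move at their own pace and stop on an object; "force" is the grip in N (left out, the last holds). Time passes only in rows, so rows that do not move let the fingers close. It gives the time, the measured TCP pose, the force, the opening and the grip force at its end, in the units of the state.
- arm.observe(): the state, without advancing time (a new reading comes with each control period).
- arm.get_image(name): name is "side" or "top" or "wrist"; returns a dict with "frame" (384x512x3 uint8, red, green, blue), "mtx" (3x3 intrinsics, pixels), "T" (4x4, takes a point from camera to world coordinates). Camera axes: x right, y down, z forward; pixel columns grow to the right and rows downward; lengths in m; the calibration is good to about 2 mm. A picture is of the moment at which its call begins. There is no depth.
- arm.sign_off(): hands the job in; it is judged then, once.
Trained networks look in a picture, given as the dict that the camera call returned (one of the last four; its "shot" number tells which), for a name from the list of things; names that differ only in an ending like _2 or _b are one class to them, and where a whole thing is asked for, a point or a joint stands for the part that bears it (a point fixed in the world has none). Each returns a list of dicts, best first, with "conf" (0 to 1); they miss things now and then, are a little off and sometimes report something else, mostly with a low value. They report only what shows in the picture. A call takes as long as a camera call.
- arm.look_for(label, picture): "centre" ([column, row] as shares, 0 to 1, of the picture: columns of its width, rows of its height, amid what is visible of it).
- arm.trace(label, picture): "region" (384x512 bool, what is visible of it) and "centre" ([column, row] as shares, 0 to 1, of the picture: columns of its width, rows of its height, amid what is visible of it).
- arm.place_of(label, picture): "centre" ([column, row] as shares, 0 to 1, of the picture: columns of its width, rows of its height: a listed point, or the origin of a listed thing).
The state is a dict: "clock": time; "joints": joint angles; "dq": joint speeds; "joint_efforts": joint torques, N m; "position": TCP position; "ee_rot": TCP orientation; "force": force on the tool from outside, world axes, zero at the start; "ft_torque": the same for the moment, N m; "width": opening from 0.0 (shut) to 1.0 (fully open); "gripper_force": force on a finger pad.
Only numpy, scipy, OpenCV 4.12 (cv2) and the standard library are available. Lean on these libraries where they do the work, as an engineer would, in place of code of your own. Each camera call takes 0.05 s, during which the arm holds its last target. There are 200 camera calls.

TASK

The yellow guard of the bench burnisher is locked by a sliding bolt with a black knob. Draw the bolt fully back, then raise the guard until its white pointer lines up with the red mark on the quadrant, and hold it there so the roller can be inspected: the guard falls if let go, so finish while still holding it. Do not shift the red mark, and leave the spool, the tin and the jar where they stand.

Things in the scene. Friction and masses are not known exactly. Their poses are not given: they have to be found in the camera images.
- burnisher: bench burnisher fixed to the bench: blue housing 120 x 180 mm, 92 mm high, roller inside, aluminium quadrant of 160 mm radius about the hinge on its right side (y = -108 mm), bolt bracket on its left (98 mm high, two staples up to 119 mm at y = +105 and +174 mm). Origin on the bench under its centre; x from front (pull) to back (hinge), y to its left (bolt side), z up
- guard (a joint): angle of the yellow guard, rad: 0 closed (level), grows as its front edge is raised, stop at 1.6. A 120 x 180 x 5 mm plate of 0.25 to 0.46 kg on an almost frictionless hinge: it falls shut when let go. While the bolt lies across it, it cannot be raised
- guard_hinge (a point): middle of the guard's hinge line, at x = +60 mm, y = 0, z = 97 mm of the burnisher; the hinge line runs along the burnisher's y
- guard_bar (a point): middle of the round bar of the guard's dark U-shaped pull: 10 mm thick, 96 mm long along the burnisher's y, in the guard's plane, 165 mm from the hinge line, 45 mm in front of the guard's edge; closed, 97 mm above the bench. It may turn in the fingers as the guard swings
- guard_pointer (a point): tip of the white pointer tongue (6 mm wide, 4 mm thick) at the guard's right front corner, in the guard's plane, 145 mm from the hinge line and 98 mm right of the middle
- mark (a joint): angle of the red setting mark about the same hinge line, rad, in the same sense as the guard's: the guard is at the mark when both are equal. Set between 0.5 and 1.1; stiff, stays where it is unless pushed hard
- mark_tip (a point): the point on the red mark (a 6 mm thick red rider over the quadrant's rim) where the pointer's tip belongs, 145 mm from the hinge line and 98 mm right of the middle
- bolt (a joint): travel of the sliding bolt, m: 0 to 0.005 at the start (its rod lies across the guard's left edge), 0.036 fully drawn at its stop; moves along the burnisher's +y, away from the guard, clear of it from about 0.02. About 1.5 N of friction; stays where it is left
- bolt_knob (a point): centre of the bolt's upright black knob: 18 mm across, 32 mm high, on an 8 mm stem; with the bolt at 0 it is at x = -20 mm, y = +120 mm, z = 142 mm of the burnisher, its top 16 mm higher; it stands clear above the staples
- brown_spool: spool of brown thread with black flanges, 38 x 48 x 50 mm, standing upright; origin under its centre; bystander
- brass_tin: round tin of brass rivets, 54 mm across, 17 mm high; origin under its centre; bystander
- paint_jar: small brown jar with a black screw lid, 39 mm across, 48 mm high; origin under its centre; bystander

How it is judged:
On the way:
1. the bolt is drawn back clear of the guard, the guard still closed (value of joint bolt above 0.03 m and value of joint guard below 0.05 rad), for 0.1 s.
At the end, for the whole second after the job is handed in: the bolt is drawn at least 30 of its 36 mm; the guard's pointer tip is within 10 mm of the red mark's point (about 4 degrees) and at rest, held up by the fingers (more than 0.5 N on the guard); the mark is within 8 mm of its setting and the spool, tin and jar within 20 mm of where they stood (value of joint bolt above 0.03 m and distance between guard_pointer and mark_tip below 0.01 m and distance of mark_tip from where it was at the start of the episode below 0.008 m and contact force between the fingers and guard above 0.5 N and not (velocity of joint guard above 0.05 rad/s) and not (velocity of joint guard below -0.05 rad/s) and distance of each of brown_spool, brass_tin, paint_jar from where it was at the start of the episode below 0.02 m); the arm keeps its last pose, push and grip.
It fails at once if the red mark is shifted by more than 8 mm (distance of mark_tip from where it was at the start of the episode above 0.008 m).
It fails at once if the spool, the tin or the jar is moved by more than 20 mm (distance of any of brown_spool, brass_tin, paint_jar from where it was at the start of the episode above 0.02 m).
It also fails if it takes over 42 s, if anything falls off the work surface, if the arm or the gripper's body presses on something with over 40 N, if the wrist force passes 120 N, or if a joint passes its speed limit or range.

## Working session

There is one attempt and no reset: what is moved stays moved. The work goes in short steps, Python scripts to look and compute and a tool call to move; the robot and the scene stay as the last step left them, time stands still between calls to the robot, and variables do not carry over. Pictures are saved under pics/ and viewed, at most 10 in all, crops included, and the job is handed in when it is done.

Besides the shell and the picture viewer there is one more tool, called as name(argument=value, ...) on one line, values as JSON. carry_out: Moves the arm, as the interface text tells. Its arguments: {"type":"object","properties":{"claw":{"type":"array","items":{"type":"number"}},"delta_pos":{"type":"array","items":{"type":"array","items":{"type":"number"}}},"angular":{"type":"array","items":{"type":"array","items":{"type":"number"}}},"force":{"type":"number"}},"required":["claw","delta_pos","angular"]}

```bash
mkdir -p pics
cat > h.py <<'E'
import numpy as np, cv2
from cell import arm
from scipy.spatial.transform import Rotation as R
def ray(p,c):
    u=np.array([c[0]*512,c[1]*384,1.]); d=p["T"][:3,:3]@np.linalg.solve(p["mtx"],u); return p["T"][:3,3],d/np.linalg.norm(d)
def tri(rs):
    A=np.zeros((3,3));b=np.zeros(3)
    for o,d in rs:
        P=np.eye(3)-np.outer(d,d);A+=P;b+=P@o
    x=np.linalg.solve(A,b); return x,[round(1000*np.linalg.norm((np.eye(3)-np.outer(d,d))@(x-o)),1) for o,d in rs]
def proj(p,X):
    c=p["T"][:3,:3].T@(np.array(X)-p["T"][:3,3]);u=p["mtx"]@c;return u[:2]/u[2]
E
python3 - <<'E'
from h import *
ps={n:arm.get_image(n) for n in("side","top","wrist")}
for n,p in ps.items(): cv2.imwrite(f"pics/a_{n}.png",p["frame"][:,:,::-1]); print(n,p["T"][:3,3].round(3),p["T"][:3,2].round(2))
cv2.imwrite("pics/a.png",cv2.resize(np.hstack([ps["side"]["frame"],ps["top"]["frame"]])[:,:,::-1],(800,300)))
for l in ["burnisher","guard_hinge","guard_bar","guard_pointer","mark_tip","bolt_knob","brown_spool","brass_tin","paint_jar"]:
    rs=[]
    for n,p in ps.items():
        r=arm.place_of(l,p)
        if r: print(l,n,round(r[0]["conf"],2),(np.array(r[0]["centre"])*[512,384]).round(1),end=' ')
        if r and r[0]["conf"]>.4: rs.append(ray(p,r[0]["centre"]))
    if len(rs)>1: x,e=tri(rs);print(x.round(4),e)
    else: print()
s=arm.observe();print(s)
E
```

```text
side [0.461 1.032 0.783] [ 0.02 -0.78 -0.62]
top [0.332 0.236 1.127] [ 0.13 -0.03 -0.99]
wrist [ 0.279 -0.564  0.384] [-0.28 -0.09 -0.95]
burnisher side 0.62 [216.9 238.2] burnisher top 0.98 [247.2 159.5] [0.5634 0.2228 0.0018] [np.float64(2.5), np.float64(2.5)]
guard_hinge side 0.92 [192.3 219.7] guard_hinge top 0.93 [233.1 133.6] [0.6119 0.263  0.1004] [np.float64(2.4), np.float64(2.4)]
guard_bar side 0.86 [250.8 190.9] guard_bar top 0.97 [273.4 183.3] [0.4793 0.1542 0.1004] [np.float64(0.4), np.float64(0.4)]
guard_pointer side 0.85 [225.1 177.8] guard_pointer top 0.88 [292.7 156. ] [0.5491 0.1056 0.107 ] [np.float64(3.2), np.float64(3.2)]
mark_tip side 0.73 [253.9 187.9] mark_tip top 0.46 [287.7 126.6] [0.5432 0.1423 0.1367] [np.float64(77.8), np.float64(77.8)]
bolt_knob side 0.78 [253.  217.1] bolt_knob top 0.45 [213.1 181.2] [0.473  0.3079 0.1475] [np.float64(0.9), np.float64(0.9)]
brown_spool side 0.6 [277.  321.1] brown_spool top 0.73 [245.3 159.3] [ 0.5072  0.2613 -0.2236] [np.float64(103.9), np.float64(103.9)]
brass_tin side 0.79 [319.2 279.7] brass_tin top 0.75 [191.5 243.7
[... 183 characters left out ...]
.0)]
{'clock': 1.5, 'joints': array([ 1.13740997,  0.43451955,  0.02501027,  1.57318812, -0.01157236,
        1.13399547, -0.07508872]), 'dq': array([ 0.00014739, -0.00208249, -0.00052468,  0.00080159, -0.00077526,
        0.0007441 , -0.00022545]), 'joint_efforts': array([-1.83753541e-04, -6.67662764e+01,  9.83964242e-01, -3.14795101e+01,
       -6.05449174e-02,  3.29626969e-02,  1.75333838e-05]), 'position': array([ 0.20295965, -0.59115089,  0.22673442]), 'ee_rot': array([ 3.09869674e+00,  5.17114935e-01, -5.07955064e-05]), 'force': array([ 0.77303476, -0.89537002, -0.74943409]), 'ft_torque': array([-0.01284062, -0.00817245,  0.01200298]), 'gripper_force': 0.0, 'width': 1.0017964800221044}
```

View pics/a_side.png

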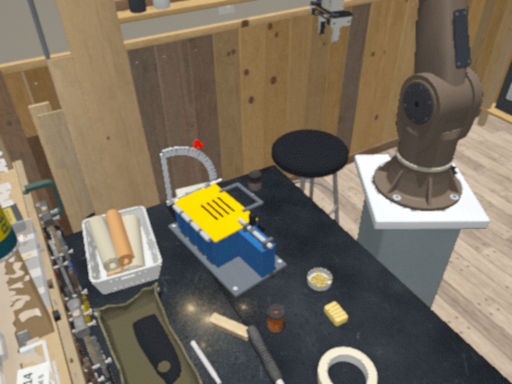

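View pics/a_top.png

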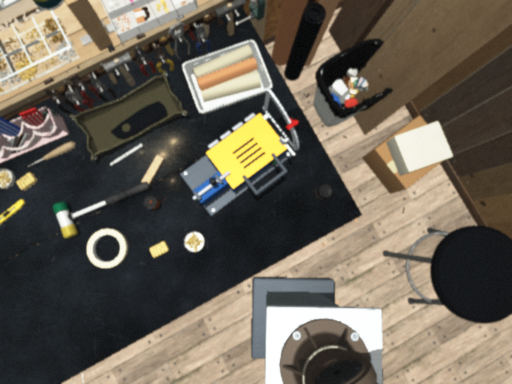

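The side view shows the burnisher at about (225,225), its knob at (253,217), the red mark at (198,145) and the jar at (254,180). In the top view the guard is at (247,150), the mark at (293,124), the bar at (267,180), the jar at (325,190), the tin at (194,241) and the spool at (152,202). So the net's mark_tip fix is wrong, and I'll measure the mark from its red pixels.

```bash
cat >> h.py <<'E'
def red(p,near):
    f=p["frame"].astype(int);m=((f[...,0]>150)&(f[...,1]<70)&(f[...,2]<70)).astype(np.uint8)
    n,l,s,c=cv2.connectedComponentsWithStats(m)
    k=[i for i in range(1,n) if s[i,4]>4 and np.hypot(*(c[i]-near))<25]
    return [(c[i].round(1),s[i,4]) for i in k]
def togo(X,yaw,down=True):
    "delta in tool cm and rotvec to reach world X, tool down with tool-y along heading yaw"
    s=arm.observe();r=R.from_rotvec(s["ee_rot"])
    y=np.array([np.cos(yaw),np.sin(yaw),0]);z=np.array([0,0,-1.]);t=R.from_matrix(np.c_[np.cross(y,z),y,z])
    print("t",s["clock"],"pos",s["position"].round(4),"dcm",(r.inv().apply(np.array(X)-s["position"])*100).round(2),"rot",(r.inv()*t).as_rotvec().round(3))
E
python3 - <<'E'
from h import *
ps={n:arm.get_image(n) for n in("side","top")}
a=red(ps["side"],(198,145));b=red(ps["top"],(293,124));print(a,b)
if a and b:
    x,e=tri([ray(ps["side"],(a[0][0]+.5)/[512,384]),ray(ps["top"],(b[0][0]+.5)/[512,384])]);print(x.round(4),e)
    yaw=np.arctan2(.1088,.1326);ex=np.array([np.cos(yaw),np.sin(yaw),0]);ey=np.array([-ex[1],ex[0],0])
    O=np.array([.5634,.2228,0]);d=x-O;print("in burnisher",d@ex,d@ey,x[2],"angle",np.arctan2(x[2]-.097,.06-d@ex),"r",np.hypot(x[2]-.097,.06-d@ex))
togo([.45,-.3,.4],np.radians(39.4))
E
```

```text
[(array([197.7, 143.9]), np.int32(63))] [(array([292.1, 123.8]), np.int32(53))]
[0.6045 0.1204 0.2175] [np.float64(0.0), np.float64(0.0)]
in burnisher -0.03314614213967895 -0.10524809901912616 0.21749024182557516 angle 0.912699653615071 r 0.15229610031347113
t 1.6 pos [ 0.203  -0.5911  0.2268] dcm [ 32.82 -19.51 -17.32] rot [ 0.     0.    -1.928]
```

carry_out(claw=[9,9,9,9,9,9,9,9,9,9], delta_pos=[[3.3,-1.95,-1.75],[3.3,-1.95,-1.75],[3.3,-1.95,-1.75],[3.3,-1.95,-1.75],[3.3,-1.95,-1.75],[3.3,-1.95,-1.75],[3.3,-1.95,-1.75],[3.3,-1.95,-1.75],[3.3,-1.95,-1.75],[3.3,-1.95,-1.75]], angular=[[0,0,0],[0,0,0],[0,0,0],[0,0,0],[0,0,0],[0,0,0],[0,0,0],[0,0,0],[0,0,0],[0,0,0]])

```text
clock: 2.6
position: [0.4525, -0.2982, 0.4027]
ee_rot: [3.098, 0.517, 0.0]
force: [0.7, -0.3, 0.2]
width: 0.983
gripper_force: 0.0
```

```bash
python3 -c "
from h import *
togo([.40,.2,.36],np.radians(39.4))"
```

```text
t 2.6 pos [ 0.4525 -0.2982  0.4027] dcm [ 11.2  -48.83   4.25] rot [ 1.000e-03  0.000e+00 -1.928e+00]
```

carry_out(claw=[9,9,9,9,9,9,9,9,9,9,9], delta_pos=[[1,-4.44,0.4],[1,-4.44,0.4],[1,-4.44,0.4],[1,-4.44,0.4],[1,-4.44,0.4],[1,-4.44,0.4],[1,-4.44,0.4],[1,-4.44,0.4],[1,-4.44,0.4],[1,-4.44,0.4],[1,-4.44,0.4]], angular=[[0,0,0],[0,0,0],[0,0,0],[0,0,0],[0,0,0],[0,0,0],[0,0,0],[0,0,0],[0,0,0],[0,0,0],[0,0,0]])

```text
clock: 3.7
position: [0.3967, 0.1998, 0.3579]
ee_rot: [3.099, 0.516, 0.002]
force: [0.8, 0.3, -0.2]
width: 0.98
gripper_force: 0.0
```

carry_out(claw=[9,9,9,9,9,9,9,9,9,9,9,9,9,9], delta_pos=[[0,0,0],[0,0,0],[0,0,0],[0,0,0],[0,0,0],[0,0,0],[0,0,0],[0,0,0],[0,0,0],[0,0,0],[0,0,0],[0,0,0],[0,0,0],[0,0,0]], angular=[[0,0,-0.14],[0,0,-0.14],[0,0,-0.14],[0,0,-0.14],[0,0,-0.14],[0,0,-0.14],[0,0,-0.14],[0,0,-0.14],[0,0,-0.14],[0,0,-0.14],[0,0,-0.14],[0,0,-0.14],[0,0,-0.14],[0,0,-0.1]])

```text
clock: 5.1
position: [0.3972, 0.198, 0.3578]
ee_rot: [1.346, 2.838, -0.0]
force: [-0.1, 0.1, 0.4]
width: 0.978
gripper_force: 0.0
```

Run:
```python
from h import *
ps={n:arm.get_image(n) for n in("side","top","wrist")}
w=ps["wrist"];cv2.imwrite("pics/b_wrist.png",w["frame"][:,:,::-1])
for l in ["burnisher","guard_hinge","guard_bar","guard_pointer","mark_tip","bolt_knob"]:
    rs=[]
    for n,p in ps.items():
        r=arm.place_of(l,p)
        if r: print(l,n,round(r[0]["conf"],2),(np.array(r[0]["centre"])*[512,384]).round(1),end=' ')
        if r and r[0]["conf"]>.4: rs.append(ray(p,r[0]["centre"]))
    if len(rs)>1: x,e=tri(rs);print(x.round(4),np.array(e))
    else: print()
print(red(w,proj(w,[.6045,.1204,.2175])),proj(w,[.6045,.1204,.2175]))
togo([.473,.308,.20],np.radians(39.4))
```

```text
burnisher side 0.62 [215.8 240.9] burnisher top 0.81 [245.7 159.6] burnisher wrist 0.71 [332.7 192.5] [ 0.5657  0.2273 -0.0029] [2.9 4.2 1.3]
guard_hinge side 0.6 [194.3 217.2] guard_hinge top 0.85 [233.3 135.9] guard_hinge wrist 0.98 [388.1 206.2] [0.6038 0.2674 0.1107] [4.5 6.2 5.9]
guard_bar side 0.57 [246.9 190.9] 
guard_pointer side 0.74 [222.9 177.3] guard_pointer wrist 0.59 [295.7 267.3] [0.5565 0.1012 0.1093] [6.1 6.1]
mark_tip side 0.51 [196.6 149.1] mark_tip wrist 0.52 [345.4 308.7] [0.6068 0.131  0.2092] [1.9 1.9]
bolt_knob side 0.65 [253.3 217.9] bolt_knob top 0.47 [211.6 178.8] bolt_knob wrist 0.7 [352.2 139.5] [0.4747 0.3095 0.1465] [3.2 5.8 3.1]
[(array([342.4, 311.4]), np.int32(21))] [341.12043749 318.79586529]
t 6.15 pos [0.3972 0.1981 0.3577] dcm [ 3.78 12.8  15.77] rot [-0.     0.    -0.008]
```

View pics/b_wrist.png

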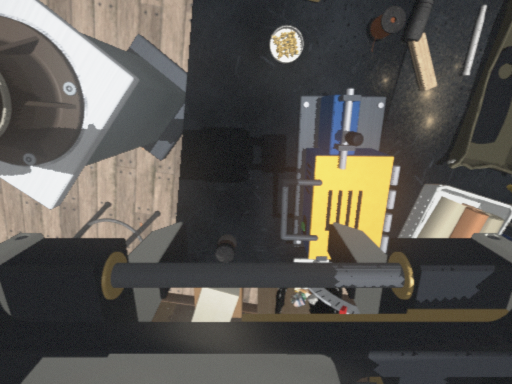

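The wrist view shows the knob at (353,139), the bar at (284,210) and the red mark at (343,311), with the burnisher square to the gripper. Next I go over the knob.

carry_out(claw=[7,7,7,7,7,7,7,7,7], delta_pos=[[0.95,3.2,3],[0.95,3.2,3],[0.95,3.2,3],[0.95,3.2,3],[0,0,3],[0,0,3],[0,0,2.5],[0,0,2.5],[0,0,0]], angular=[[0,0,0],[0,0,0],[0,0,0],[0,0,0],[0,0,0],[0,0,0],[0,0,0],[0,0,0],[0,0,0]])

```text
clock: 7.05
position: [0.4714, 0.3065, 0.1246]
ee_rot: [-1.352, -2.833, 0.008]
force: [0.4, -0.5, -0.7]
width: 0.763
gripper_force: 0.0
```

carry_out(claw=[1,1,1,1,1,1,1,1], delta_pos=[[0,0,0],[0,0,0],[0,0,0],[0,0,0],[0,0,0],[0,0,0],[0,0,0],[0,0,0]], angular=[[0,0,0],[0,0,0],[0,0,0],[0,0,0],[0,0,0],[0,0,0],[0,0,0],[0,0,0]], force=20)

```text
clock: 7.85
position: [0.474, 0.309, 0.128]
ee_rot: [1.354, 2.834, 0.004]
force: [4.2, 3.2, -1.5]
width: 0.185
gripper_force: 20.0
```

carry_out(claw=[1,1,1,1,1,1,1,1,1], delta_pos=[[0.5,0.1,0],[0.5,0.1,0],[0.5,0,0],[0.5,0,0],[0.5,0,0],[0.5,0,0],[0.4,0,0],[0.2,0,0],[0,0,0]], angular=[[0,0,0],[0,0,0],[0,0,0],[0,0,0],[0,0,0],[0,0,0],[0,0,0],[0,0,0],[0,0,0]])

```text
clock: 8.75
position: [0.4525, 0.3362, 0.1278]
ee_rot: [1.354, 2.833, -0.003]
force: [2.3, -5.6, 6.7]
width: 0.185
gripper_force: 20.0
```

```bash
python3 -c "
from h import *
s=arm.observe();e=R.from_rotvec(s['ee_rot']);print(s['position'],s['width'],'force in tool',e.inv().apply(s['force']), e.inv().apply(s['position']-[.474,.309,.128]))"
```

```text
[0.45248407 0.3361735  0.12781198] 0.18459575727194508 force in tool [-5.88259612 -1.72731262 -6.72044099] [0.03465912 0.00032375 0.00010054]
```

carry_out(claw=[1,1,1], delta_pos=[[0.3,0,0],[0.2,0,0],[0,0,0]], angular=[[0,0,0],[0,0,0],[0,0,0]])

```text
clock: 9.05
position: [0.4523, 0.3364, 0.1277]
ee_rot: [1.357, 2.826, -0.007]
force: [9.5, -15.7, 9.4]
width: 0.188
gripper_force: 20.0
```

```bash
python3 -c "
from h import *
s=arm.observe();e=R.from_rotvec(s['ee_rot']);print(s['position'],s['width'],'force in tool',e.inv().apply(s['force']), e.inv().apply(s['position']-[.474,.309,.128]))"
```

```text
[0.45228481 0.33637797 0.12765418] 0.18759414793957674 force in tool [-18.25233561  -2.40186376  -9.2482821 ] [3.49455255e-02 1.67808463e-04 6.65083422e-05]
```

carry_out(claw=[1,5,5,5,5,5,5,5,5,5,5,5,5], delta_pos=[[-0.4,0,0],[0,0,0],[0,0,0],[0,0,0],[0,0,0],[0,0,-2],[0,0,-4],[0,0,-4],[-4,-2.5,-2],[-4,-2.5,0],[-4,-2.5,0],[-4,-2,0],[0,0,0]], angular=[[0,0,0],[0,0,0],[0,0,0],[0,0,0],[0,0,0],[0,0,0],[0,0,0],[0,0,0],[0,0,0],[0,0,0],[0,0,0],[0,0,0],[0,0,0]])

```text
clock: 10.35
position: [0.4794, 0.1481, 0.2466]
ee_rot: [1.366, 2.827, -0.006]
force: [0.2, 0.5, -0.3]
width: 0.543
gripper_force: 0.0
```

Run:
```python
from h import *
ps={n:arm.get_image(n) for n in("side","top","wrist")}
w=ps["wrist"];cv2.imwrite("pics/c_wrist.png",w["frame"][:,:,::-1])
for l in ["guard_bar","bolt_knob","guard_pointer","mark_tip","guard_hinge"]:
    rs=[]
    for n,p in ps.items():
        r=arm.place_of(l,p)
        if r: print(l,n,round(r[0]["conf"],2),(np.array(r[0]["centre"])*[512,384]).round(1),end=' ')
        if r and r[0]["conf"]>.4: rs.append(ray(p,r[0]["centre"]))
    if len(rs)>1: x,e=tri(rs);print(x.round(4),np.array(e))
    else: print()
for X in ([.4825,.1613,.097],[.4793,.1542,.1]): print(proj(w,X))
print(red(w,proj(w,[.6045,.1204,.2175])))
togo([.4793,.1542,.097],np.radians(39))
```

```text
guard_bar side 0.98 [247.7 190.9] guard_bar top 0.82 [269.7 182.1] guard_bar wrist 0.79 [264.8 174.5] [0.4827 0.1647 0.1074] [3.7 1.2 2.6]
bolt_knob side 0.65 [276.7 320.1] bolt_knob top 0.61 [199.8 189.5] bolt_knob wrist 0.82 [369.3   8.8] [ 0.4562  0.4005 -0.0609] [40.8 44.2 28.5]
guard_pointer side 0.89 [219.3 176.3] guard_pointer top 0.49 [192.4 242.8] guard_pointer wrist 0.7 [282.3 252. ] [0.4359 0.2873 0.3196] [118.6 120.9  96.5]
mark_tip side 0.64 [195.7 148.5] mark_tip top 0.66 [190.2 243.3] [0.4466 0.3508 0.3632] [125.3 125.3]
guard_hinge side 0.98 [195.1 220.8] guard_hinge top 0.65 [232.2 137.8] guard_hinge wrist 0.68 [405.2 173.6] [0.6038 0.2656 0.0999] [3.6 5.6 2.1]
[263.78985256 176.35482103]
[257.80791273 179.9735333 ]
[]
t 11.25 pos [0.4778 0.1551 0.2472] dcm [-0.17  0.06 15.02] rot [ 0.     0.    -0.001]
```

View pics/c_wrist.png

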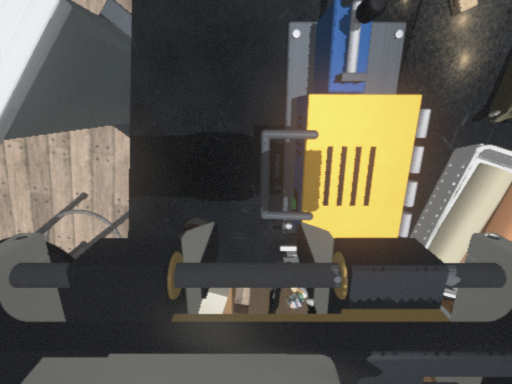

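The wrist view shows the bar end to end at (265,135–215), centred at (264,174), matching the projected (0.4825, 0.161, 0.097). The bolt stands back at (353,75). Descending.

carry_out(claw=[3.4,3.4,3.4,3.4,3.4,3.4,3.4,3.4,3.4], delta_pos=[[0.2,0.7,0],[0,0,2],[0,0,3],[0,0,3],[0,0,3],[0,0,2],[0,0,2],[0,0,1.9],[0,0,0]], angular=[[0,0,0],[0,0,0],[0,0,0],[0,0,0],[0,0,0],[0,0,0],[0,0,0],[0,0,0],[0,0,0]])

```text
clock: 12.15
position: [0.4808, 0.1608, 0.0762]
ee_rot: [-1.352, -2.833, 0.004]
force: [-0.2, 0.8, -0.9]
width: 0.371
gripper_force: 0.0
```

carry_out(claw=[0.4,0.4,0.4,0.4,0.4,0.4], delta_pos=[[0,0,0],[0,0,0],[0,0,0],[0,0,0],[0,0,0],[0,0,0]], angular=[[0,0,0],[0,0,0],[0,0,0],[0,0,0],[0,0,0],[0,0,0]], force=25)

```text
clock: 12.75
position: [0.4831, 0.1618, 0.0791]
ee_rot: [1.353, 2.834, 0.003]
force: [2.8, 3.0, 3.7]
width: 0.098
gripper_force: 25.0
```

Run:
```python
from h import *
s=arm.observe();e=R.from_rotvec(s['ee_rot']);print(s['position'],s['width']*92,'force in tool',e.inv().apply(s['force']),"y heading",np.degrees(np.arctan2(*e.as_matrix()[[1,0],1])))
ps={n:arm.get_image(n) for n in("side","top")}
cv2.imwrite("pics/d.png",cv2.resize(ps["side"]["frame"][120:290,140:330,::-1],None,fx=3,fy=3))
print(red(ps["side"],(198,145)),red(ps["top"],(293,124)))
```

```text
[0.48308806 0.16180478 0.07906109] 9.040675553063709 force in tool [ 0.59081156  4.03068426 -3.64155245] y heading 38.95193404860939
[(array([197.8, 143.9]), np.int32(59))] []
```

View pics/d.png

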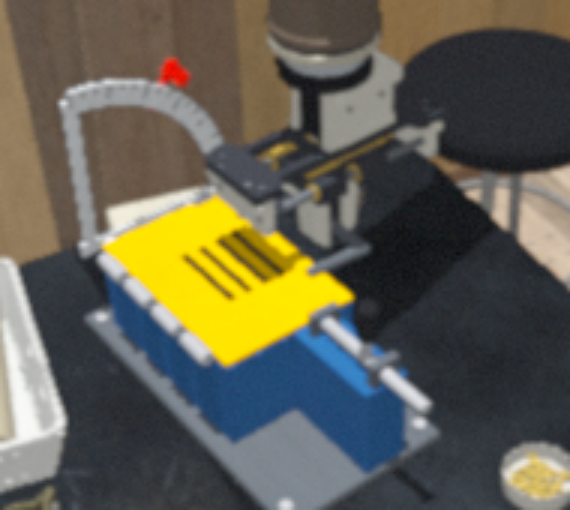

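The side crop shows the fingers on the bar at (335,240), the guard clear, the rod drawn out to (425,405) and the mark untouched at (175,72). From the bar grasp and the mark's fix, the mark angle comes to about 0.90 rad. I'll raise to 0.8 first.

carry_out(claw=[0.4,0.4,0.4,0.4,0.4,0.4,0.4,0.4,0.4,0.4,0.4,0.4,0.4,0.4,0.4,0.4,0.4,0.4], delta_pos=[[0,0.02,-0.82],[0,0.06,-0.82],[0,0.1,-0.82],[0,0.15,-0.81],[0,0.18,-0.8],[0,0.23,-0.8],[0,0.26,-0.78],[0,0.3,-0.77],[0,0.34,-0.75],[0,0.38,-0.74],[0,0.41,-0.71],[0,0.45,-0.7],[0,0.48,-0.66],[0,0.52,-0.65],[0,0.55,-0.61],[0,0.57,-0.6],[0,0,0],[0,0,0]], angular=[[0,0,0],[0,0,0],[0,0,0],[0,0,0],[0,0,0],[0,0,0],[0,0,0],[0,0,0],[0,0,0],[0,0,0],[0,0,0],[0,0,0],[0,0,0],[0,0,0],[0,0,0],[0,0,0],[0,0,0],[0,0,0]])

```text
clock: 14.65
position: [0.5207, 0.1919, 0.1956]
ee_rot: [-1.354, -2.834, 0.002]
force: [5.7, 2.8, -7.7]
width: 0.1
gripper_force: 25.0
```

```bash
cat > chk.py <<'E'
import sys
from h import *
s=arm.observe();e=R.from_rotvec(s['ee_rot']);d=e.inv().apply(s['position']-[.4831,.1618,.0791])
print(s['clock'],s['position'],s['width']*92,'force in tool',e.inv().apply(s['force']).round(1),"d",d.round(4),"theta",np.arctan2(-d[2],.165-d[1]),"r",np.hypot(d[2],.165-d[1]))
ps={n:arm.get_image(n) for n in("side","top")}
cv2.imwrite(sys.argv[1],np.hstack([cv2.resize(ps[n]["frame"][a:a+130,b:b+130,::-1],(390,390),interpolation=cv2.INTER_CUBIC) for n,a,b in(("side",110,150),("top",80,210))]))
print(red(ps["side"],(198,145)),red(ps["top"],(293,124)))
ex=np.array([.777,.629,0]);ey=np.array([-.629,.777,0]);H=np.array([.6113,.2656,.098])
for l in("guard_pointer","mark_tip"):
    for n,p in ps.items():
        for r in arm.place_of(l,p)[:1]:
            o,v=ray(p,r["centre"]);x=o+v*((-.098-(o-H)@ey)/(v@ey))-H
            print(l,n,round(r["conf"],2),(np.array(r["centre"])*[512,384]).round(1),"plane hit angle",np.arctan2(x[2],-x@ex).round(3),"r",np.hypot(x[2],x@ex).round(3))
for t in(.8,.9): print(t,[proj(p,H-.098*ey-.145*np.cos(t)*ex+[0,0,.145*np.sin(t)]).round(1) for p in ps.values()])
E
python3 chk.py pics/e.png
```

```text
14.65 [0.52070773 0.19190766 0.1955606 ] 9.245426769206839 force in tool [-1.5  6.2  7.7] d [-0.0002  0.048  -0.1165] theta 0.7834291587176581 r 0.16511987892727698
[] []
guard_pointer side 0.86 [204.7 152.1] plane hit angle 0.747 r 0.145
0.8 [array([202.7, 151. ]), array([289.4, 130.2])]
0.9 [array([198.6, 149.2]), array([287.1, 125.5])]
```

View pics/e.png

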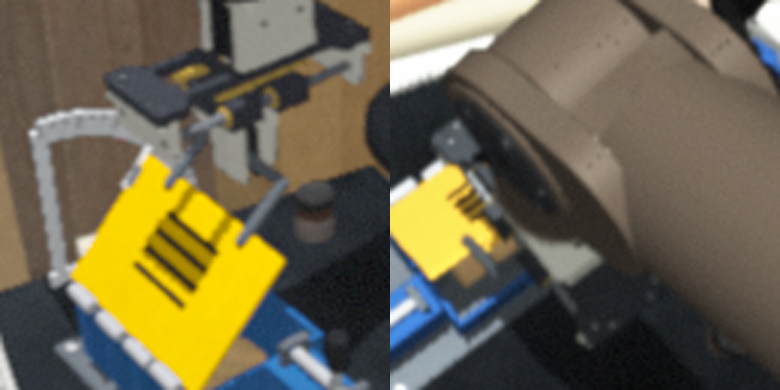

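carry_out(claw=[0.4,0.4,0.4,0.4,0.4], delta_pos=[[0,0.47,-0.42],[0,0.48,-0.41],[0,0.49,-0.41],[0,0,0],[0,0,0]], angular=[[0,0,0],[0,0,0],[0,0,0],[0,0,0],[0,0,0]])

```text
clock: 15.45
position: [0.5321, 0.2011, 0.2091]
ee_rot: [1.354, 2.834, -0.001]
force: [2.9, -1.8, -3.3]
width: 0.095
gripper_force: 25.0
```

```bash
cat >> chk.py <<'E'
p=ps["side"];w=arm.get_image("wrist");cv2.imwrite(sys.argv[1][:-4]+"_w.png",w["frame"][:,:,::-1])
print("wrist red",red(w,proj(w,[.6045,.1204,.2175])),proj(w,[.6045,.1204,.2175]))
f=cv2.cvtColor(p["frame"],cv2.COLOR_RGB2HSV);m=cv2.inRange(f,(20,150,90),(35,255,255));m[:110]=0;m[260:]=0;m[:,300:]=0
n,l,st,c=cv2.connectedComponentsWithStats(m);k=1+st[1:,4].argmax();ys,xs=np.where(l==k)
print("yellow: leftmost",xs.min(),"top",ys.min(),xs[ys==ys.min()].mean(),"right",xs.max(),ys[xs==xs.max()].mean(),"bottom",ys.max())
for t in np.arange(.7,1.01,.05):
    print(round(t,2),[proj(p,H+s*.09*ey-.12*np.cos(t)*ex+[0,0,.12*np.sin(t)]+.0025*np.array([*( -np.sin(t)*ex)[:2],np.cos(t)])).round(1) for s in(-1,1)])
E
python3 chk.py pics/f.png
```

```text
15.45 [0.53214875 0.20114444 0.20908353] 8.760274945620287 force in tool [-3.2  1.1  3.3] d [-0.0003  0.0628 -0.13  ] theta 0.9047135953022737 r 0.16535297208561586
[] []
guard_pointer side 0.7 [201.2 150.5] plane hit angle 0.834 r 0.145
0.8 [array([202.7, 151. ]), array([289.4, 130.2])]
0.9 [array([198.6, 149.2]), array([287.1, 125.5])]
wrist red [] [264.82941694 378.61216055]
yellow: leftmost 174 top 160 196.5 right 241 195.5 bottom 241
0.7 [array([202.7, 162. ]), array([248.3, 197.5])]
0.75 [array([201.2, 161.1]), array([246.9, 196.6])]
0.8 [array([199.7, 160.3]), array([245.3, 195.9])]
0.85 [array([198. , 159.5]), array([243.7, 195.2])]
0.9 [array([196.3, 158.9]), array([242. , 194.7])]
0.95 [array([194.5, 158.4]), array([240.2, 194.3])]
1.0 [array([192.7, 158. ]), array([238.3, 194. ])]
```

View pics/f.png

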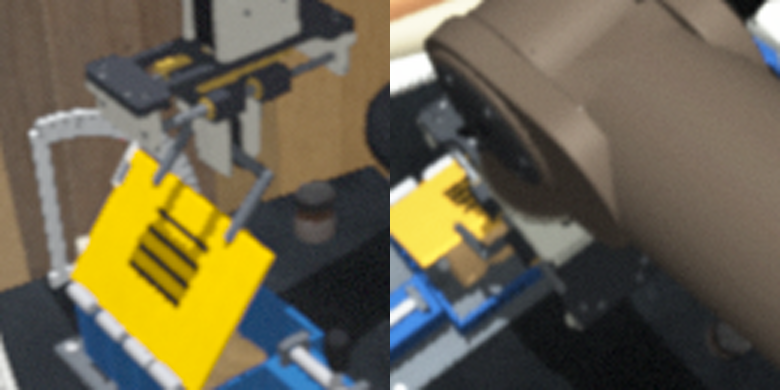

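View pics/f_w.png

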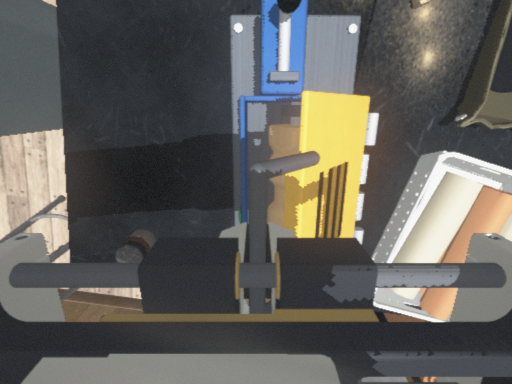

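Yellow corners and TCP both put the guard at about 0.905 rad, but the gripper hides the mark. In the side crop it should be near (144,102). I'll lean the gripper about the bar towards the robot to uncover the mark and compare directly.

carry_out(claw=[0.4,0.4,0.4,0.4,0.4,0.4,0.4], delta_pos=[[0,0.19,0],[0,0.19,0],[0,0.19,0],[0,0.19,0],[0,0.19,0],[0,0,0],[0,0,0]], angular=[[-0.1,0,0],[-0.1,0,0],[-0.1,0,0],[-0.1,0,0],[-0.1,0,0],[0,0,0],[0,0,0]])

```text
clock: 16.5
position: [0.5384, 0.2068, 0.211]
ee_rot: [1.231, 2.575, 0.655]
force: [-7.2, -8.9, 12.4]
width: 0.098
gripper_force: 25.0
```

```bash
cat >> chk.py <<'E'
z=e.as_matrix()[:,2];b=s["position"]-.019*z;q=b-H
print("bar",b.round(4),"theta",np.arctan2(q[2],-q@ex).round(3),"lean",np.arccos(-z[2]).round(3))
for pl in(-.105,-.11):
    o,v=ray(p,np.array([198.2,144.4])/[512,384]);x=o+v*((pl-(o-H)@ey)/(v@ey))-H;print("side red hit",pl,np.arctan2(x[2],-x@ex).round(3),np.hypot(x[2],x@ex).round(3))
E
python3 chk.py pics/g.png
```

```text
16.5 [0.53844245 0.20679904 0.21098908] 9.020131196719616 force in tool [ -2.4  -3.9 -16.3] d [ 0.0002  0.1257 -0.0818] theta 1.1225395672844358 r 0.09077384258944866
[(array([197.8, 143.9]), np.int32(60))] [(array([292.4, 123.7]), np.int32(52))]
guard_pointer side 0.74 [199.3 148.1] plane hit angle 0.896 r 0.148
guard_pointer top 0.9 [284.7 123.3] plane hit angle 0.929 r 0.136
mark_tip side 0.51 [196.7 148.1] plane hit angle 0.947 r 0.146
mark_tip top 0.38 [288.4 126.9] plane hit angle 0.881 r 0.149
0.8 [array([202.7, 151. ]), array([289.4, 130.2])]
0.9 [array([198.6, 149.2]), array([287.1, 125.5])]
wrist red [] [255.05276273 376.81858996]
yellow: leftmost 174 top 160 196.5 right 241 195.0 bottom 241
0.7 [array([202.7, 162. ]), array([248.3, 197.5])]
0.75 [array([201.2, 161.1]), array([246.9, 196.6])]
0.8 [array([199.7, 160.3]), array([245.3, 195.9])]
0.85 [array([198. , 159.5]), array([243.7, 195.2])]
0.9 [array([196.3, 158.9]), array([242. , 194.7])]
0.95 [array([194.5, 158.4]), array([240.2, 194.3])]
1.0 [array([192.7, 158. ]), array([238.3, 194. ])]
bar [0.5314 0.2011 0.2277] theta 0.901 lean 0.498
side red hit -0.105 0.911 0.154
side red hit -0.11 0.882 0.153
```

View pics/g.png

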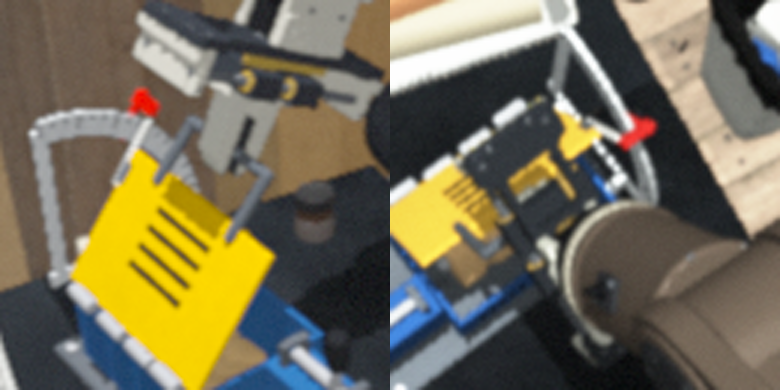

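Both crops show the white pointer running up to the red mark: side (148,122) towards (145,102), top (617,135) towards (637,130). The mark hasn't moved, both angles are about 0.90 rad, and the guard is held. Handing in.

```bash
python3 -c "
from h import *
print(arm.observe()['dq'].round(3));print(arm.sign_off())"
```

```text
[-0.    -0.002 -0.001  0.001 -0.     0.001  0.002]
the job is handed in; nothing more can be done
None
```

I drew the bolt to its stop, raised the guard to about 0.90 rad with its pointer at the red mark, and handed the job in with the fingers still holding it. The red mark did not move; I kept clear of the spool, tin and jar but did not re-measure them, and the hand-in returned no verdict.

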